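Reload the label dispenser

TASK

Change the reels of the label dispenser: move each spent reel (bare core, no labels) from it to the grey tray, and stand every full reel from the tray in a place of its own in the dispenser. Then push the loose spindle in from the side away from the counter, through all three bearing plates and the reels between them, until its handle is fully home against the plate. Last, zero the counter by turning its reset knob clockwise to the stop and letting go so that it springs back; leave the other things on the desk alone.

Things in the scene. Friction and masses are not known exactly. Their poses are not given: they have to be found in the camera images.
- reel_1_mid (a point): white label reel with octagonal card flanges, 60 mm across the flats (it does not roll), 25 mm wide, bore 26 mm, 60 g, standing on edge in the tray, flats in front, behind, above and below; the point is its centre, in the bore, 30 mm above what it stands on; the reel's axis is the point's y axis, the other two axes cross the flats; may be absent
- reel_2_mid (a point): another such reel, the same in every way: its centre; may be absent
- reel_3_mid (a point): another such reel, the same in every way: its centre; may be absent
- reel_4_mid (a point): another such reel, the same in every way: its centre; may be absent
- empty_1_mid (a point): a spent reel: the same two octagonal card flanges, 60 mm across the flats, 25 mm wide over both, on a bare card core with no labels left between them, bore 26 mm, 30 g; it stands in a place of the dispenser at the start; the point is its centre, axes as a full reel's; may be absent
- empty_2_mid (a point): another such spent reel: its centre; may be absent
- reel_tray: shallow grey plastic tray, 74 x 152 mm, fixed, floor 4 mm thick, sides no higher than 16 mm; four slots, 33 mm wide, in a row along its y axis, centred at y = -55, -18, 18 and 55 mm; a reel stands in a slot with its axis along the row, its centre 34 mm above the tray's underside, and is taken across its flats (along the tray's x) from above; origin under its centre
- dispenser: label dispenser, fixed: grey base 8 mm thick, 110 mm deep, with three upright aluminium bearing plates in a row along its y axis, each 7 mm thick, 64 mm wide, rising to 66 mm above the desk, with a brass-rimmed hole of 14.8 mm; a black counter box stands beyond the plate at its +y end. Origin under the middle plate, x away from the front tear bar, z up
- axle_mid (a point): on the common axis of the three holes, at the middle plate, 38 mm above the desk; y runs along the hole axis from the entry side (-y) to the counter (+y), x and z as the dispenser's. The end plates' outer faces lie at y = -80.5 and +80.5 mm
- axle_entry (a point): centre of the hole in the outer face of the end plate farther from the counter, where the spindle enters; same axes as axle_mid
- place_1 (a point): the place nearest the entry side: where the centre of a reel lies when it stands in it, 38 mm above the desk; each place is 34 mm wide between a plate and a low rib (22 mm above the desk), lips in front and behind 14 mm high, open above; two places on either side of the middle plate; a reel standing in one has its bore round the hole axis; axes as axle_mid
- place_2 (a point): the second place: where the centre of a reel lies when it stands in it, 38 mm above the desk
- place_3 (a point): the third place: where the centre of a reel lies when it stands in it, 38 mm above the desk
- place_4 (a point): the place nearest the counter: where the centre of a reel lies when it stands in it, 38 mm above the desk
- spindle_stop (a point): the loose spindle, 70 g: round steel shaft 12 mm thick, 175 mm long, bullet nose, and a square black handle 18 x 18 mm, 38 mm long, at the other end; it lies on a flat of the handle, partly over a thin mouse mat, nose 1 to 3 mm lower. This point is on the axis where handle meets shaft; y points to the nose. When home, this face of the handle is against the entry plate and the nose stands 14 mm out of the last plate
- spindle_handle (a point): centre of the spindle's handle, on the axis, 19 mm behind spindle_stop; same axes
- spindle_tip (a point): the end of the nose, on the axis, 175 mm ahead of spindle_stop; same axes
- knob_grip (a point): on the upright axis of the counter's reset knob, 85 mm above the desk: the middle of a black upright wing 10 mm thick, 34 mm wide, reaching 68 to 94 mm above the desk, on the counter box (top 54 mm above the desk), 36 mm from the last plate's outer face; its y axis runs along the wing (at rest along the hole axis), so the wing is taken across its x
- counter_knob (a joint): angle of that knob: 0 at rest, grows as it is turned clockwise seen from above, stop at 1.2 rad; a light spring (about 0.1 N m at the stop) brings it back to 0 when let go
- blower: black rubber dust blower, 53 mm thick, 107 mm tall, standing; origin under its centre; to be left alone
- calliper: steel vernier calliper, 205 mm long, lying; origin under its centre; to be left alone
- flips_1: stack of card coin holders, 53 x 53 x 10 mm; origin under its centre; to be left alone
- sticky_notes: block of sticky notes, 76 x 76 x 18 mm, by the screen of the open laptop that stands on the left (its screen reaches about 0.3 m above the desk; over the dispenser's entry side hangs a lamp shade, 0.58 m above the desk at about x 0.57, y -0.1: stay low there); origin under its centre; to be left alone

How it is judged:
On the way, in this order (a step that is already met when the one before it is completed fails the run):
1. every full reel stands in the dispenser, its bore round the hole axis, and every spent one in the tray (x of reel_1_mid in the frame of axle_mid between -0.009 and 0.009 m and z of reel_1_mid in the frame of axle_mid between -0.008 and 0.008 m and y of reel_1_mid in the frame of axle_mid between -0.075 and 0.075 m and angle between the y axis of each of reel_1_mid, reel_2_mid, reel_3_mid, reel_4_mid and the y axis of axle_mid, either way round below 0.15 rad and x of reel_2_mid in the frame of axle_mid between -0.009 and 0.009 m and z of reel_2_mid in the frame of axle_mid between -0.008 and 0.008 m and y of reel_2_mid in the frame of axle_mid between -0.075 and 0.075 m and x of reel_3_mid in the frame of axle_mid between -0.009 and 0.009 m and z of reel_3_mid in the frame of axle_mid between -0.008 and 0.008 m and y of reel_3_mid in the frame of axle_mid between -0.075 and 0.075 m and x of reel_4_mid in the frame of axle_mid between -0.009 and 0.009 m and z of reel_4_mid in the frame of axle_mid between -0.008 and 0.008 m and y of reel_4_mid in the frame of axle_mid between -0.075 and 0.075 m and x of empty_1_mid in the frame of reel_tray between -0.01 and 0.01 m and y of empty_1_mid in the frame of reel_tray between -0.073 and 0.073 m and z of empty_1_mid in the frame of reel_tray between 0.026 and 0.042 m and x of empty_2_mid in the frame of reel_tray between -0.01 and 0.01 m and y of empty_2_mid in the frame of reel_tray between -0.073 and 0.073 m and z of empty_2_mid in the frame of reel_tray between 0.026 and 0.042 m), for 0.2 s.
2. the spindle is home through all three plates and every full reel (all of step 1 and y of spindle_stop in the frame of axle_entry between -0.004 and 0.004 m and x of spindle_stop in the frame of axle_mid between -0.005 and 0.005 m and z of spindle_stop in the frame of axle_mid between -0.005 and 0.005 m and x of spindle_tip in the frame of axle_mid between -0.005 and 0.005 m and z of spindle_tip in the frame of axle_mid between -0.005 and 0.005 m), for 0.2 s.
3. the counter's reset knob is turned clockwise to its stop (value of joint counter_knob above 1.12 rad), for 0.1 s.
At the end, for the whole second after the job is handed in: Every full reel is in the dispenser, centre within 9 mm (8 in height) and axis within 0.15 rad of the hole axis; spent reels stand in the tray (8 mm in height, 10 across); both spindle ends within 5 mm of the hole axis, handle within 4 mm of the plate, at rest; knob turned, now below 0.1 rad (all of step 2 and value of joint counter_knob below 0.1 rad and linear speed of spindle below 0.02 m/s); the robot touches nothing.
It fails at once if a thing that is to be left alone was moved by more than 3 cm (distance of any of blower, calliper, flips_1, sticky_notes from where it was at the start of the episode above 0.03 m).
Of reel_1, reel_2, reel_3, reel_4 only 3 to 4 are there at a start; the rules pass over those that are not, and their reading is None.
Of empty_1, empty_2 only 1 to 2 are there at a start; the rules pass over those that are not, and their reading is None.
At some moment in a run one of spindle may be knocked a few centimetres aside while the robot is not near it.
Once in a run the grip may slacken for a moment while it holds something.
It also fails if it takes over 200 s, if anything falls off the work surface, if the arm or the gripper's body presses on something with over 40 N, if the wrist force passes 120 N, or if a joint passes its speed limit or range.

ROBOT

A 6-joint arm with a two-finger parallel gripper is mounted at the origin on a cart in front of the work surface, level with it; the furniture and walls round the work are solid. World frame = base frame: x ahead of the robot, y to its left, z up, the work surface at z = 0. Lengths are in m, angles in rad, forces in N, time in s.
With the tool pointing down it reaches from about 0.325 to 0.9 m from the base axis. Payload 6.1 kg.
Tool frame: the origin (TCP) lies midway between the tips of the shut fingers; the grasp point (between the pads) lies 19 mm behind it; z points along the fingers, y is the line along which they close (so a half turn about z gives the same grasp; the last joint's range is limited). The gripper opens to 87 mm and grips with 3 to 60 N. Pads are 19 mm wide; open, the fingers measure 117 mm over their backs; the gripper's body (75 mm by 190 mm) begins 51 mm behind the grasp point.
Start: joints at [-1.466, 0.22, 1.526, -0, 1.395, -0.126], TCP at [0.143, -0.608, 0.223] pointing down, gripper open.
Joint ranges: [-2.98, 2.98], [-0.91, 2.08], [0.09, 2.57], [-1.24, 4.39], [0.2, 2.65], [-2.68, 2.68]. Speed limits (rad/s): [2.57, 2.57, 3.01, 3.14, 3.14, 3.14].

INTERFACE

Orientations are given as a 3x3 rotation matrix whose columns are the frame's x, y, z axes.
In Python, from rig import bot gives the robot as it stands.
- The arm moves only by the shell command python3 -m inch 'ROWS' [FORCE]. ROWS is JSON, a list of rows, each a list of 5 numbers: the shift along the world's x, y, z in mm, then the turn about the world's z in rad, then the closure in counts, from 0 (fully open) to 255 (shut). In form: [[dx, dy, dz, spin, grip], ...]. A call has 1 to 8 rows; each row is the pose to reach, as a shift and turn from the pose commanded when the call began; what a row does not reach only later rows make up. A row lasts 1/10 s, in which the tool goes at most 50 mm and 8.59 degrees, less where a joint would pass 70% of its speed; a pose out of reach is approached as far as the arm can. A call with a gripper value outside its range is refused whole. The fingers move at their own pace and stop on an object; FORCE is the grip in N (left out, the last holds). Time passes only in rows, so rows that repeat a pose let the fingers close. It gives the time, the measured TCP pose, the force, the opening and the grip force at its end, in the units of the state.
- bot.read_state(): the state, without advancing time (a new reading comes with each control period).
- bot.capture(name): name is "scene" or "top"; returns the picture (420x560x3 uint8, red, green, blue); there is no depth.
- bot.camera_model(name): a dict with "K" (3x3 intrinsics, pixels), "k1" (the pictures are not rectified: a ray, as slopes to the right and down, at radius r is drawn at 1 + k1 r^2 times it, then the intrinsics apply), "rvec" (rotation vector, rad) and "tvec" (3), from world to camera coordinates, as OpenCV has them. Camera axes: x right, y down, z forward; pixel columns grow to the right and rows downward; lengths in m; the calibration is good to about 2 mm. A picture is of the moment at which its call begins. camera_model takes no time and is no camera call.
- bot.close_job(): hands the job in; it is judged then, once.
The state is a dict: "time": time; "q": joint angles; "joint_velocities": joint speeds; "joint_torque": joint torques, N m; "tool_pos": TCP position; "tool_rot": TCP orientation; "wrist_force": force on the tool from outside, world axes, zero at the start; "ft_torque": the same for the moment, N m; "finger_gap": finger opening in m; "gripper_force": force on a finger pad.
Only numpy, scipy, OpenCV 4.12 (cv2) and the standard library are available. Lean on these libraries where they do the work, as an engineer would, in place of code of your own. Each camera call takes 0.05 s, during which the arm holds its last target. There are 200 camera calls.

## Working session

There is one attempt and no reset: what is moved stays moved. The work goes in short steps, Python scripts to look and compute and a shell command to move; the robot and the scene stay as the last step left them, time stands still between calls to the robot, and variables do not carry over. Pictures are saved under pics/ and viewed, at most 14 in all, crops included, and the job is handed in when it is done.

```bash
ls; mkdir -p pics
python3 - <<'E'
from rig import bot
import cv2
for n in ("scene","top"):
    im=bot.capture(n); cv2.imwrite(f"pics/{n}0.png",cv2.resize(im[:,:,::-1],(800,600),interpolation=cv2.INTER_CUBIC))
    print(n,bot.camera_model(n))
s=bot.read_state();print({k:s[k] for k in("time","tool_pos","tool_rot","finger_gap")})
E
```

```text
pics
scene {'K': array([[496.251133  ,   0.        , 277.36699724],
       [  0.        , 496.251133  , 202.55799863],
       [  0.        ,   0.        ,   1.        ]]), 'k1': -0.14954696156324326, 'rvec': array([ 0.68573811, -2.71953073,  0.99246488]), 'tvec': array([0.50259645, 0.25175958, 1.06096293])}
top {'K': array([[394.73602255,   0.        , 277.8605619 ],
       [  0.        , 394.73602255, 213.62653041],
       [  0.        ,   0.        ,   1.        ]]), 'k1': -0.05229908474129805, 'rvec': array([ 2.15293111, -2.15565323,  0.1576308 ]), 'tvec': array([-0.00863286,  0.56171937,  1.03920156])}
{'time': 0.1, 'tool_pos': array([ 0.14291559, -0.60784246,  0.22151092]), 'tool_rot': array([[ 9.73481655e-01,  2.28764993e-01, -2.14608779e-04],
       [ 2.28764999e-01, -9.73479967e-01,  1.82447510e-03],
       [ 2.08458687e-04, -1.82518802e-03, -9.99998313e-01]]), 'finger_gap': 0.08715460488981826}
```

View pics/scene0.png

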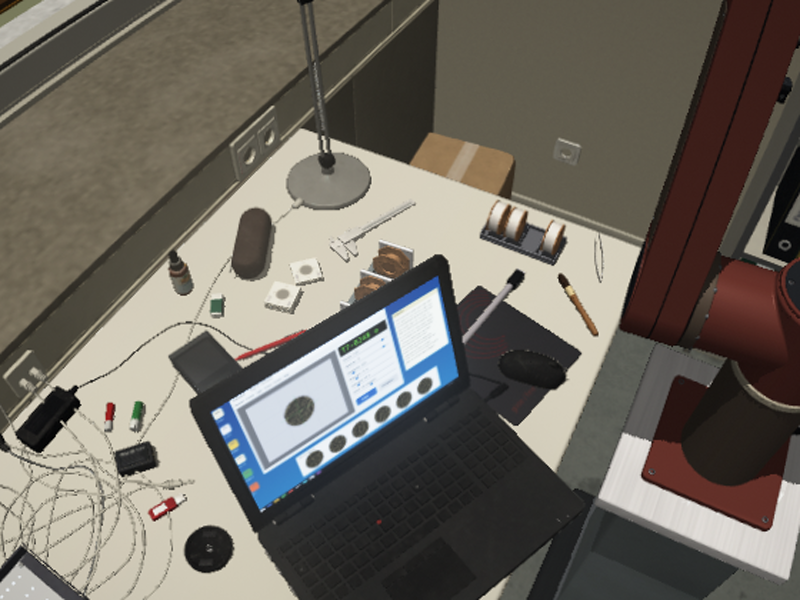

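View pics/top0.png

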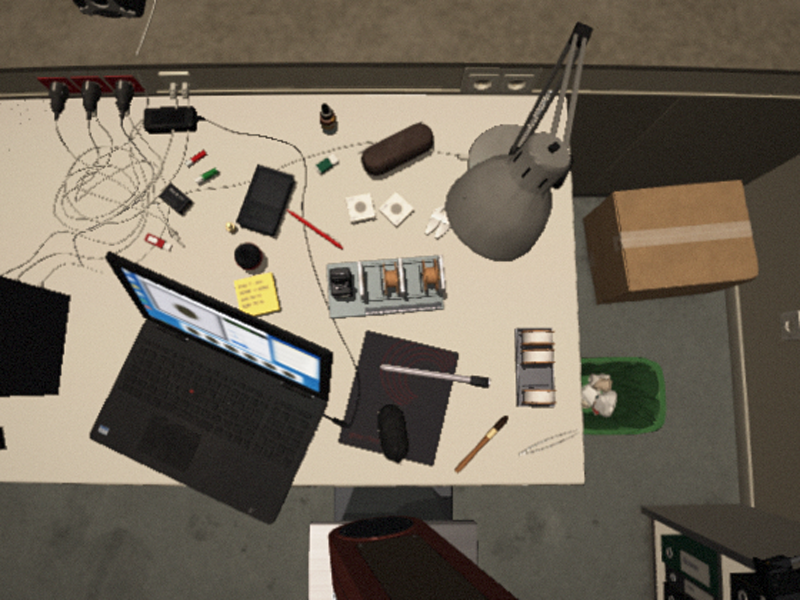

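The top view shows the dispenser at about (385,285), with the counter at its left (+y) end and two spent reels with orange cores at (392,280) and (430,275). The tray at (535,367) has three full reels, at rows 336, 355 and 397, with its third slot free. The spindle runs from its nose at (382,367) to its handle at (482,381). Next I'll zoom in.

```bash
cat > h.py <<'E'
import numpy as np, cv2
from rig import bot
def cam(n):
    m=bot.camera_model(n); return m["K"],np.array([m["k1"],0,0,0.]),np.array(m["rvec"]),np.array(m["tvec"])
def proj(n,P):
    K,d,r,t=cam(n); return cv2.projectPoints(np.array(P,float).reshape(-1,1,3),r,t,K,d)[0][:,0]
def unproj(n,px,z):
    K,d,r,t=cam(n); u=cv2.undistortPoints(np.array(px,float).reshape(-1,1,2),K,d)[:,0]
    R=cv2.Rodrigues(r)[0]; c=-R.T@t; D=np.c_[u,np.ones(len(u))]@R
    return c+D*((z-c[2])/D[:,2])[:,None]
def crop(n,x0,y0,w,h,s,name,im=None):
    im=bot.capture(n) if im is None else im
    cv2.imwrite("pics/"+name,cv2.resize(im[y0:y0+h,x0:x0+w,::-1],None,fx=s,fy=s,interpolation=cv2.INTER_CUBIC))
E
python3 - <<'E'
from h import *
im=bot.capture("top")
crop("top",222,172,176,122,4.5,"t1.png",im)
im=bot.capture("scene")
crop("scene",200,130,200,130,4,"s1.png",im)
E
```

```text
(no output)
```

View pics/t1.png

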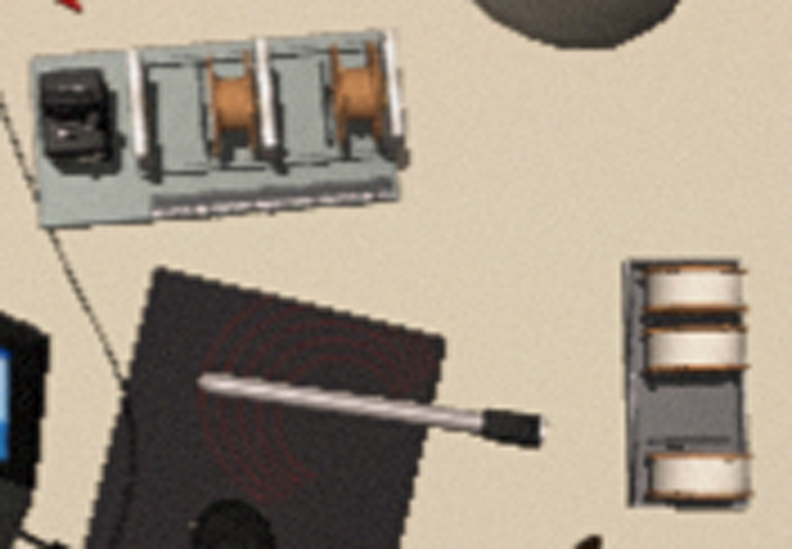

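View pics/s1.png

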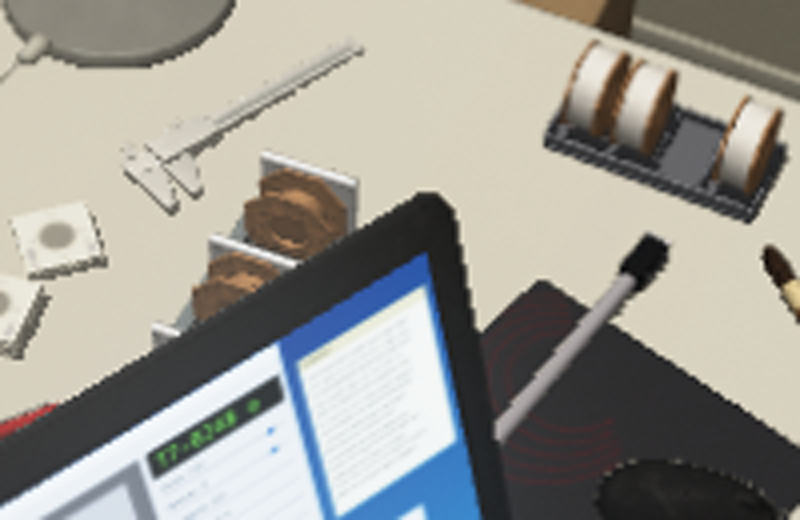

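The top crop shows plate tops at (389,32)-(396,133), (262,40)-(270,143) and (136,50)-(146,154). Spent reels sit at (235,100) and (360,95). The tray's corners are (623,262), (738,260), (748,508) and (630,506), with reels at rows about 290, 349 and 476. The spindle's nose is at (200,382), the shaft–handle joint at (484,421) and the handle's end at (544,431).

Run:
```python
from h import *
K,d,r,t=cam("top");print("cam",-cv2.Rodrigues(r)[0].T@t)
f=lambda p,z:np.round(unproj("top",np.array(p)/4.5+[222-.4,172-.4],z)*1000,1)
print("plates",f([(389,32),(396,133),(262,40),(270,143),(136,50),(146,154)],.066))
print("base",f([(32,60),(42,226),(400,197)],.008))
print("tray",f([(623,262),(738,260),(748,508),(630,506)],.014))
print("reels ctr",f([(697,268),(697,307),(697,329),(697,368),(697,455),(697,496)],.06))
print("spindle",f([(200,382),(484,421),(544,431)],.008))
print("knob",f([(75,105),(72,75),(80,145)],.094))
print("empties",f([(215,105),(252,105),(340,95),(376,95)],.068))
```

```text
cam [4.14133366e-01 1.62067594e-04 1.10636187e+00]
plates [[653.  -90.7  66. ]
 [591.6 -94.1  66. ]
 [648.  -14.5  66. ]
 [585.6 -19.1  66. ]
 [641.9  60.8  66. ]
 [579.   54.4  66. ]]
base [[ 648.2  129.7    8. ]
 [ 542.9  121.8    8. ]
 [ 560.9 -101.3    8. ]]
tray [[ 519.4 -238.7   14. ]
 [ 520.5 -310.8   14. ]
 [ 368.3 -311.4   14. ]
 [ 370.  -238.8   14. ]]
reels ctr [[ 511.3 -272.9   60. ]
 [ 488.1 -272.1   60. ]
 [ 475.  -271.6   60. ]
 [ 452.  -270.8   60. ]
 [ 401.2 -269.2   60. ]
 [ 377.4 -268.4   60. ]]
spindle [[ 446.2   23.3    8. ]
 [ 421.9 -151.3    8. ]
 [ 415.7 -188.2    8. ]]
knob [[603.3  94.2  94. ]
 [621.   96.2  94. ]
 [579.8  91.1  94. ]]
empties [[608.1  13.5  68. ]
 [608.1  -8.5  68. ]
 [614.1 -60.8  68. ]
 [614.1 -82.3  68. ]]
```

```bash
python3 - <<'E'
from h import *
s=560/800
for z in (.2,.25,.3):
    print(z,unproj("top",[[330*s,350*s],[107*s,255*s]],z).round(3).tolist(),unproj("scene",[[440*s,258*s],[192*s,405*s]],z).round(3).tolist())
print(unproj("scene",[[330*s,245*s],[415*s,203*s],[290*s,285*s]],0.005).round(3).tolist())
E
python3 -m inch '[[400,420,-50,1.418,0],[400,420,-50,1.418,0],[400,420,-50,1.418,0],[400,420,-50,1.418,0],[400,420,-50,1.418,0],[400,420,-50,1.418,0],[400,420,-50,1.418,0],[400,420,-50,1.418,0]]' 10
```

```text
0.2 [[0.467, 0.1, 0.2], [0.624, 0.473, 0.2]] [[0.49, 0.013, 0.2], [0.656, 0.39, 0.2]]
0.25 [[0.464, 0.094, 0.25], [0.612, 0.447, 0.25]] [[0.472, 0.055, 0.25], [0.628, 0.408, 0.25]]
0.3 [[0.461, 0.089, 0.3], [0.601, 0.421, 0.3]] [[0.454, 0.098, 0.3], [0.599, 0.426, 0.3]]
[[0.758, -0.085, 0.005], [0.67, -0.263, 0.005], [0.769, 0.034, 0.005]]
time: 1.0
tool_pos: [0.4189, -0.3181, 0.1881]
tool_rot: [[0.134, 0.991, 0.0], [0.991, -0.134, -0.0], [-0.0, 0.0, -1.0]]
wrist_force: [1.1, -0.4, -0.1]
finger_gap: 0.0869
gripper_force: 0.0
```

```bash
python3 -m inch '[[196,322,-30,0.5,0],[196,322,-30,0.5,0],[196,322,-30,0.5,0],[196,322,-30,0.5,0],[196,322,-30,0.5,0],[196,322,-30,0.5,0],[196,322,-30,0.5,0],[196,322,-30,0.5,0]]'; python3 -m inch '[[0,0,0,0,0],[0,0,0,0,0]]'
```

```text
time: 1.8
tool_pos: [0.6148, 0.0058, 0.1576]
tool_rot: [[-0.355, 0.935, -0.0], [0.935, 0.355, 0.001], [0.001, 0.0, -1.0]]
wrist_force: [0.1, 0.3, 0.5]
finger_gap: 0.0872
gripper_force: 0.0
time: 2.0
tool_pos: [0.6135, 0.0026, 0.1576]
tool_rot: [[-0.354, 0.935, -0.001], [0.935, 0.354, -0.0], [0.0, -0.001, -1.0]]
wrist_force: [-0.1, 0.4, 0.4]
finger_gap: 0.0869
gripper_force: 0.0
```

```bash
python3 -m inch '[[2,1,-50,-0.15,0],[2,1,-90,-0.284,0],[2,1,-125,-0.284,0],[2,1,-132,-0.284,0],[2,1,-132,-0.284,0],[2,1,-132,-0.284,0],[2,1,-132,-0.284,120],[2,1,-132,-0.284,255]]' 12;  python3 -m inch '[[0,0,0,0,255],[0,0,0,0,255],[0,0,0,0,255],[0,0,0,0,255],[0,0,0,0,255]]' 12
```

```text
time: 2.8
tool_pos: [0.6174, 0.0029, 0.0285]
tool_rot: [[-0.076, 0.997, 0.004], [0.997, 0.076, -0.0], [-0.001, 0.004, -1.0]]
wrist_force: [-1.2, -0.7, -0.8]
finger_gap: 0.078
gripper_force: 0.0
time: 3.3
tool_pos: [0.6161, 0.0032, 0.0267]
tool_rot: [[-0.076, 0.997, 0.0], [0.997, 0.076, -0.0], [-0.0, 0.0, -1.0]]
wrist_force: [-1.3, -0.1, 5.5]
finger_gap: 0.0601
gripper_force: 12.0
```

```bash
python3 -m inch '[[0,0,30,0,255],[0,0,70,0,255],[0,0,110,0,255],[-40,-50,115,-0.15,255],[-75,-85,115,-0.3,255],[-110,-120,115,-0.45,255],[-145,-160,115,-0.6,255],[-165,-200,115,-0.75,255]]';  python3 -m inch '[[-12,-40,0,-0.897,255],[-24,-78,0,-0.897,255],[-24,-78,0,-0.897,255],[-24,-78,0,-0.897,255],[-24,-78,0,-0.897,255],[-24,-78,0,-0.897,255],[-24,-78,0,-0.897,255],[-24,-78,0,-0.897,255]]'
```

```text
time: 4.1
tool_pos: [0.4541, -0.188, 0.1407]
tool_rot: [[0.628, 0.778, -0.001], [0.778, -0.628, 0.001], [-0.0, -0.001, -1.0]]
wrist_force: [0.8, -0.8, -0.3]
finger_gap: 0.0598
gripper_force: 12.0
time: 4.9
tool_pos: [0.432, -0.2656, 0.1408]
tool_rot: [[1.0, 0.004, -0.0], [0.004, -1.0, 0.0], [-0.0, -0.0, -1.0]]
wrist_force: [-0.3, 0.0, -0.3]
finger_gap: 0.0599
gripper_force: 12.0
```

```bash
python3 -m inch '[[-5,-9,-40,0,255],[-5,-9,-75,0,255],[-5,-9,-95,0,255],[-5,-9,-105,0,255],[-5,-9,-112,0,255],[-5,-9,-116,0,255],[-5,-9,-117,0,255],[-5,-9,-117,0,255]]'
```

```text
time: 5.7
tool_pos: [0.4278, -0.2752, 0.025]
tool_rot: [[1.0, 0.0, 0.001], [0.0, -1.0, -0.001], [0.001, 0.001, -1.0]]
wrist_force: [0.1, 1.2, -1.4]
finger_gap: 0.0599
gripper_force: 12.0
```

```bash
python3 -m inch '[[0,0,0,0,0],[0,0,0,0,0],[0,0,0,0,0],[0,0,40,0,0],[0,0,85,0,0],[36,1,85,0,0],[72,1,85,0,0],[72,1,85,0,0]]'
python3 - <<'E'
from h import *
crop("top",222,172,176,122,4.5,"t2.png")
E
```

```text
time: 6.5
tool_pos: [0.5028, -0.2741, 0.1104]
tool_rot: [[1.0, 0.001, 0.004], [0.001, -1.0, -0.002], [0.004, 0.002, -1.0]]
wrist_force: [-1.7, -1.1, -0.3]
finger_gap: 0.0866
gripper_force: 0.0
```

View pics/t2.png

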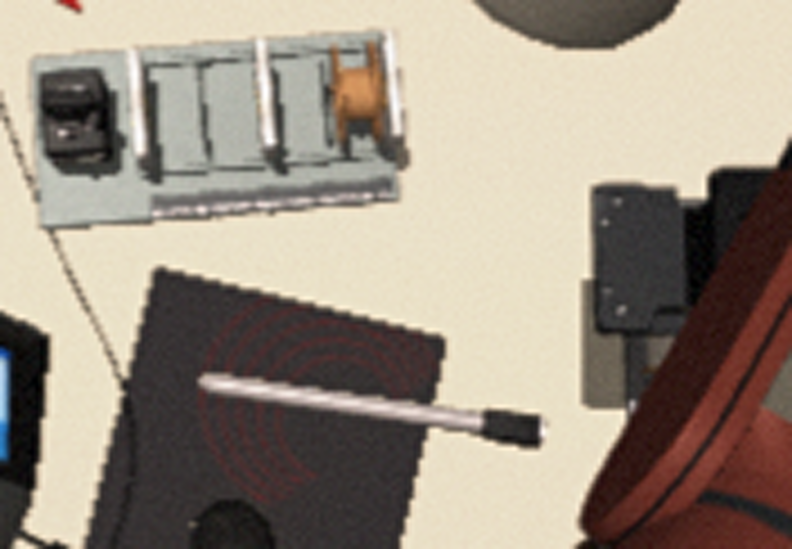

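The spent reel is out of place 3, the spindle is where it was, and the hand covers the tray. Next I'll pick reel A.

```bash
python3 -m inch '[[0,0,-40,0,0],[0,0,-75,0,0],[0,0,-84,0,0],[0,0,-84,0,0],[0,0,-84,0,255],[0,0,-84,0,255],[0,0,-84,0,255],[0,0,-84,0,255]]' 20; python3 -m inch '[[0,0,0,0,255],[0,0,0,0,255]]'
```

```text
time: 7.35
tool_pos: [0.5, -0.2744, 0.0265]
tool_rot: [[1.0, -0.0, 0.002], [-0.0, -1.0, -0.001], [0.002, 0.001, -1.0]]
wrist_force: [1.0, -0.2, 0.6]
finger_gap: 0.0629
gripper_force: 0.3
time: 7.55
tool_pos: [0.4999, -0.2744, 0.0263]
tool_rot: [[1.0, -0.0, 0.001], [-0.0, -1.0, -0.001], [0.001, 0.001, -1.0]]
wrist_force: [-0.5, -0.2, 6.1]
finger_gap: 0.0596
gripper_force: 20.0
```

```bash
python3 -m inch '[[0,0,35,0,255],[0,0,75,0,255],[10,30,110,0.15,255],[25,70,110,0.3,255],[40,115,110,0.45,255],[55,160,110,0.6,255],[70,205,110,0.75,255],[85,240,110,0.9,255]]';  python3 -m inch '[[27,74,0,0.749,255],[27,74,0,0.749,255],[27,74,0,0.749,255],[27,74,0,0.749,255],[27,74,0,0.749,255],[27,74,0,0.749,255],[27,74,0,0.749,255]]'
```

```text
time: 8.35
tool_pos: [0.584, -0.031, 0.1349]
tool_rot: [[0.616, 0.788, -0.001], [0.788, -0.616, 0.001], [0.0, -0.001, -1.0]]
wrist_force: [0.1, -1.7, -0.7]
finger_gap: 0.0601
gripper_force: 20.0
time: 9.05
tool_pos: [0.6109, 0.0403, 0.1348]
tool_rot: [[-0.074, 0.997, -0.001], [0.997, 0.074, 0.0], [0.0, -0.001, -1.0]]
wrist_force: [0.5, -0.6, -0.2]
finger_gap: 0.0597
gripper_force: 20.0
```

```bash
python3 -m inch '[[2,-1,-30,0,255],[2,-1,-55,0,255],[2,-1,-75,0,255],[2,-1,-90,0,255],[2,-1,-98,0,255],[2,-1,-103,0,255],[2,-1,-103,0,255]]'
```

```text
time: 9.75
tool_pos: [0.6132, 0.0392, 0.0321]
tool_rot: [[-0.077, 0.997, -0.0], [0.997, 0.077, 0.0], [0.0, -0.0, -1.0]]
wrist_force: [-0.3, 0.5, 0.3]
finger_gap: 0.0598
gripper_force: 20.0
```

```bash
python3 -m inch '[[0,0,-1,0,0],[0,0,-1,0,0],[0,0,-1,0,0],[0,0,40,0,0],[0,0,80,0,0],[-18,-37,85,-0.15,0],[-36,-74,85,-0.3,0],[-54,-111,85,-0.45,0]]';  python3 -m inch '[[-18,-40,0,-0.15,0],[-36,-80,0,-0.3,0],[-54,-120,0,-0.45,0],[-72,-160,0,-0.6,0],[-90,-180,0,-0.75,0],[-96,-203,0,-0.9,0],[-96,-203,0,-1.05,0],[-96,-203,0,-1.2,0]]'; python3 -m inch '[[0,0,0,0,0]]'
python3 - <<'E'
from h import *
crop("top",222,172,176,122,4.5,"t3.png")
E
```

```text
time: 10.55
tool_pos: [0.5593, -0.0727, 0.1186]
tool_rot: [[0.368, 0.93, 0.002], [0.93, -0.368, -0.001], [0.0, 0.003, -1.0]]
wrist_force: [-0.5, -0.3, -0.3]
finger_gap: 0.0871
gripper_force: 0.0
time: 11.35
tool_pos: [0.463, -0.2759, 0.1178]
tool_rot: [[1.0, -0.009, 0.001], [-0.009, -1.0, -0.001], [0.001, 0.001, -1.0]]
wrist_force: [0.3, -0.5, -0.4]
finger_gap: 0.0868
gripper_force: 0.0
time: 11.45
tool_pos: [0.4632, -0.2752, 0.1177]
tool_rot: [[1.0, -0.003, 0.001], [-0.003, -1.0, -0.001], [0.001, 0.001, -1.0]]
wrist_force: [-0.2, 0.6, -0.3]
finger_gap: 0.0873
gripper_force: 0.0
```

View pics/t3.png

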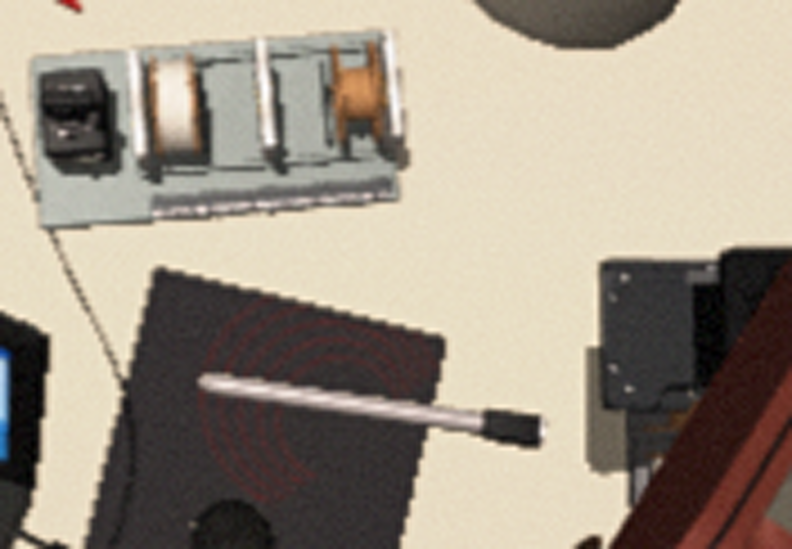

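Reel A stands upright in place 4, at (177,105). Reel B goes to place 3 next.

```bash
python3 -m inch '[[0,0,-40,0,0],[0,0,-80,0,0],[0,0,-92,0,0],[0,0,-92,0,0],[0,0,-92,0,255],[0,0,-92,0,255],[0,0,-92,0,255],[0,0,-92,0,255]]' 20; python3 -m inch '[[0,0,0,0,255],[0,0,0,0,255],[0,0,35,0,255],[0,0,75,0,255],[10,30,110,0.15,255],[30,70,110,0.3,255],[50,115,110,0.45,255],[70,155,110,0.6,255]]'; python3 -m inch '[[20,40,0,0.15,255],[40,80,0,0.3,255],[60,110,0,0.45,255],[82,123,0,0.6,255],[82,123,0,0.75,255],[82,123,0,0.9,255],[82,123,0,1.046,255],[82,123,0,1.046,255]]'
```

```text
time: 12.3
tool_pos: [0.464, -0.2754, 0.0265]
tool_rot: [[1.0, -0.001, 0.002], [-0.001, -1.0, -0.001], [0.002, 0.001, -1.0]]
wrist_force: [-0.2, -0.1, -0.8]
finger_gap: 0.0627
gripper_force: 0.0
time: 13.1
tool_pos: [0.5336, -0.1181, 0.1356]
tool_rot: [[0.823, 0.568, 0.001], [0.568, -0.823, -0.0], [0.001, 0.0, -1.0]]
wrist_force: [-0.1, -0.2, -1.5]
finger_gap: 0.0596
gripper_force: 20.0
time: 13.9
tool_pos: [0.6148, 0.0034, 0.1346]
tool_rot: [[-0.075, 0.997, -0.001], [0.997, 0.075, 0.0], [0.0, -0.001, -1.0]]
wrist_force: [-0.5, -0.2, 0.5]
finger_gap: 0.0598
gripper_force: 20.0
```

```bash
python3 -m inch '[[1,0,-30,0,255],[1,0,-55,0,255],[1,0,-75,0,255],[1,0,-90,0,255],[1,0,-98,0,255],[1,0,-103,0,255],[1,0,-103,0,255]]'
```

```text
time: 14.6
tool_pos: [0.6162, 0.0032, 0.0321]
tool_rot: [[-0.073, 0.997, -0.0], [0.997, 0.073, 0.0], [0.0, -0.0, -1.0]]
wrist_force: [1.1, 0.4, 0.0]
finger_gap: 0.06
gripper_force: 20.0
```

```bash
python3 -m inch '[[0,0,-1,0,0],[0,0,-1,0,0],[0,0,-1,0,0],[0,0,40,0,0],[0,0,80,0,0],[3,-40,85,0,0],[5,-75,85,0,0],[5,-75,85,0,0]]';  python3 -m inch '[[0,0,-30,0,0],[0,0,-65,0,0],[0,0,-88,0,0],[0,0,-88,0,0],[0,0,-88,0,255],[0,0,-88,0,255],[0,0,-88,0,255],[0,0,-88,0,255]]' 12; python3 -m inch '[[0,0,0,0,255],[0,0,0,0,255]]'
```

```text
time: 15.4
tool_pos: [0.6221, -0.0758, 0.1188]
tool_rot: [[-0.071, 0.998, 0.003], [0.998, 0.071, -0.002], [-0.002, 0.003, -1.0]]
wrist_force: [0.1, 0.2, -0.6]
finger_gap: 0.0874
gripper_force: 0.0
time: 16.2
tool_pos: [0.6223, -0.0719, 0.0308]
tool_rot: [[-0.074, 0.997, 0.002], [0.997, 0.074, -0.001], [-0.001, 0.002, -1.0]]
wrist_force: [-0.6, 0.8, 0.3]
finger_gap: 0.0629
gripper_force: 0.0
time: 16.4
tool_pos: [0.6221, -0.0719, 0.0305]
tool_rot: [[-0.074, 0.997, 0.002], [0.997, 0.074, -0.0], [-0.001, 0.002, -1.0]]
wrist_force: [-1.8, 0.2, 6.2]
finger_gap: 0.0599
gripper_force: 12.0
```

```bash
python3 -m inch '[[0,0,35,0,255],[0,0,75,0,255],[-10,-20,105,-0.15,255],[-35,-50,105,-0.3,255],[-60,-85,105,-0.45,255],[-85,-120,105,-0.6,255],[-105,-155,105,-0.75,255],[-122,-185,105,-0.9,255]]';  python3 -m inch '[[0,-17,0,-0.745,255],[0,-17,0,-0.745,255],[0,-17,0,-0.745,255],[0,-17,0,-0.745,255],[0,-17,0,-0.745,255],[0,-17,0,-0.745,255],[0,-17,0,-0.745,255]]'
```

```text
time: 17.2
tool_pos: [0.4978, -0.2582, 0.1342]
tool_rot: [[0.74, 0.673, -0.0], [0.673, -0.74, -0.0], [-0.0, 0.0, -1.0]]
wrist_force: [0.8, -0.5, -0.5]
finger_gap: 0.0602
gripper_force: 12.0
time: 17.9
tool_pos: [0.499, -0.2737, 0.134]
tool_rot: [[1.0, 0.004, -0.0], [0.004, -1.0, 0.0], [-0.0, -0.0, -1.0]]
wrist_force: [-0.2, -0.7, 0.2]
finger_gap: 0.06
gripper_force: 12.0
```

Lower it to TCP z 27.5, release, then go to the last full reel at x 389.5.

```bash
python3 -m inch '[[1,-1,-40,0,255],[1,-1,-75,0,255],[1,-1,-95,0,255],[1,-1,-103,0,255],[1,-1,-107,0,255],[1,-1,-107,0,255],[1,-1,-107,0,255]]';python3 -m inch '[[0,0,0,0,0],[0,0,0,0,0],[0,0,0,0,0],[0,0,40,0,0],[0,0,85,0,0],[-40,0,90,0,0],[-80,0,90,0,0],[-110,0,90,0,0]]'; python3 -m inch '[[0,0,-30,0,0],[0,0,-65,0,0],[0,0,-90,0,0],[0,0,-90,0,0],[0,0,-90,0,255],[0,0,-90,0,255],[0,0,-90,0,255],[0,0,-90,0,255]]' 20; python3 -m inch '[[0,0,0,0,255],[0,0,0,0,255]]'
```

```text
time: 18.6
tool_pos: [0.5013, -0.2755, 0.0287]
tool_rot: [[1.0, 0.001, 0.002], [0.001, -1.0, -0.002], [0.002, 0.002, -1.0]]
wrist_force: [0.6, 0.3, 0.1]
finger_gap: 0.06
gripper_force: 12.0
time: 19.4
tool_pos: [0.3887, -0.2747, 0.1177]
tool_rot: [[1.0, 0.0, 0.0], [0.0, -1.0, -0.001], [0.0, 0.001, -1.0]]
wrist_force: [0.3, -0.2, 0.0]
finger_gap: 0.0869
gripper_force: 0.0
time: 20.2
tool_pos: [0.391, -0.2755, 0.0284]
tool_rot: [[1.0, -0.0, 0.002], [-0.0, -1.0, -0.002], [0.002, 0.002, -1.0]]
wrist_force: [-0.7, 0.4, 0.3]
finger_gap: 0.0628
gripper_force: 0.0
time: 20.4
tool_pos: [0.3909, -0.2754, 0.0282]
tool_rot: [[1.0, -0.0, 0.001], [-0.0, -1.0, -0.001], [0.001, 0.001, -1.0]]
wrist_force: [0.2, 1.2, 6.6]
finger_gap: 0.0598
gripper_force: 20.0
```

```bash
python3 -m inch '[[0,0,35,0,255],[0,0,75,0,255],[20,20,105,0.1,255],[55,45,105,0.25,255],[90,75,105,0.4,255],[125,105,105,0.55,255],[160,140,105,0.7,255],[195,170,105,0.85,255]]';  python3 -m inch '[[36,34,0,0.15,255],[36,34,0,0.3,255],[36,34,0,0.45,255],[36,34,0,0.6,255],[36,34,0,0.795,255],[36,34,0,0.795,255],[36,34,0,0.795,255]]'
```

```text
time: 21.2
tool_pos: [0.5861, -0.1028, 0.1319]
tool_rot: [[0.655, 0.755, -0.0], [0.755, -0.655, 0.0], [-0.0, -0.0, -1.0]]
wrist_force: [-0.1, 0.2, -0.3]
finger_gap: 0.0598
gripper_force: 20.0
time: 21.9
tool_pos: [0.6208, -0.0706, 0.1317]
tool_rot: [[-0.074, 0.997, -0.001], [0.997, 0.074, 0.0], [0.0, -0.001, -1.0]]
wrist_force: [-1.1, -0.2, -0.6]
finger_gap: 0.0596
gripper_force: 20.0
```

```bash
python3 -m inch '[[1,-2,-30,0,255],[1,-2,-55,0,255],[1,-2,-75,0,255],[1,-2,-88,0,255],[1,-2,-95,0,255],[1,-2,-99,0,255],[1,-2,-99,0,255]]'; python3 -m inch '[[0,0,-1,0,0],[0,0,-1,0,0],[0,0,-1,0,0],[0,0,40,0,0],[0,0,85,0,0],[-30,-30,105,0,0],[-60,-60,105,0,0],[-80,-100,105,0,0]]'; python3 -m inch '[[-40,-10,10,0,0],[-70,-10,20,0,0],[-100,-40,20,0,0],[-120,-80,20,0,0],[-120,-120,20,0,0],[-120,-160,20,0,0],[-120,-200,20,0,0],[-120,-200,20,0,0]]'
python3 - <<'E'
from h import *
im=bot.capture("top"); cv2.imwrite("pics/top4_raw.png",im[:,:,::-1])
crop("top",222,172,176,122,4.5,"t4.png",im)
E
```

```text
time: 22.6
tool_pos: [0.6224, -0.0728, 0.0334]
tool_rot: [[-0.074, 0.997, 0.0], [0.997, 0.074, -0.0], [-0.0, 0.0, -1.0]]
wrist_force: [0.6, -0.1, -1.1]
finger_gap: 0.0592
gripper_force: 20.0
time: 23.4
tool_pos: [0.5416, -0.1729, 0.14]
tool_rot: [[-0.076, 0.997, 0.002], [0.997, 0.076, -0.001], [-0.001, 0.002, -1.0]]
wrist_force: [0.2, -0.5, -0.2]
finger_gap: 0.087
gripper_force: 0.0
time: 24.2
tool_pos: [0.4217, -0.3775, 0.159]
tool_rot: [[-0.07, 0.998, 0.001], [0.998, 0.07, -0.003], [-0.003, 0.001, -1.0]]
wrist_force: [-0.3, 0.2, -0.2]
finger_gap: 0.0869
gripper_force: 0.0
```

View pics/t4.png

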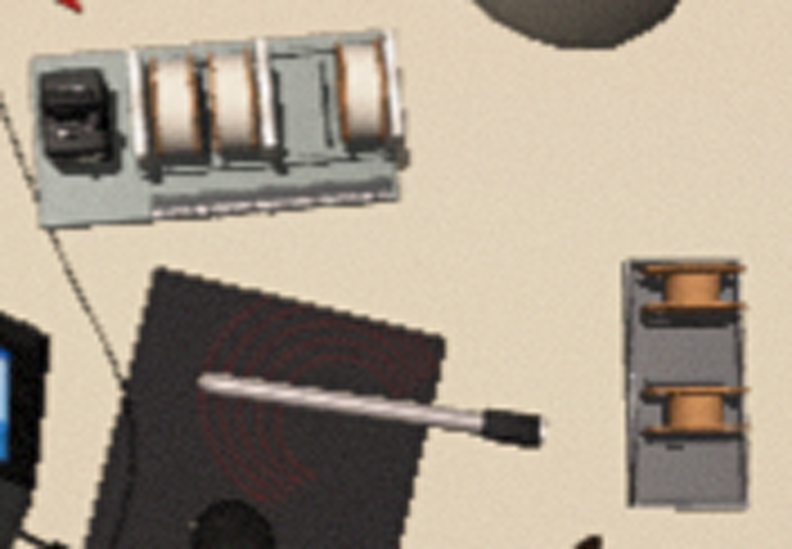

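All three reels stand in the dispenser, at (177,105), (235,103) and (362,93). Both spent reels stand in the tray, at (692,290) and (692,410), and the spindle is where it was. Now I'll refine the positions of the plates and spindle to subpixel level.

Run:
```python
from h import *
g=np.mean([bot.capture("top").astype(float).mean(2) for _ in range(4)],0)
off=np.array([222-.39,172-.39]);n=lambda p:np.array(p)/4.5+off
# shaft centroid per column on dark mat
pts=[]
for c in range(272,316):
    r0=int(n((0,382+(c-267)*4.5*0.137))[1]); w=g[r0-6:r0+8,c]; b=np.median(w); w=np.clip(w-b-30,0,None); pts.append((c,(w*np.arange(r0-6,r0+8)).sum()/w.sum()))
P=unproj("top",pts,.008); k=np.polyfit(P[:,1],P[:,0],1); print("shaft x=%.4f*y+%.4f"%tuple(k),"rms",np.std(P[:,0]-np.polyval(k,P[:,1])))
# handle darkness
c0=n((514,426)).round().astype(int); w=np.clip(110-g[c0[1]-7:c0[1]+8,c0[0]-10:c0[0]+11],0,None)
yy,xx=np.mgrid[c0[1]-7:c0[1]+8,c0[0]-10:c0[0]+11]; m=(w>20)&(xx>328.0)
print("handle ctr",unproj("top",[[(w*m*xx).sum()/(w*m).sum(),(w*m*yy).sum()/(w*m).sum()]],.012))
# tip profile along shaft
for c in range(262,274): print(c,int(g[252:262,c].max()),end=" ")
print()
for c in range(322,346): print(c,int(g[int(n((0,382+(c-267)*4.5*.137))[1])+0,c]),end=" ")
print()
# plates: column centroids per row
for a,bb in (((389,36),(395,128)),((262,44),(269,138)),((137,54),(145,148))):
    a=n(a);bb=n(bb);q=[]
    for r in range(int(a[1])+1,int(bb[1])):
        c=a[0]+(bb[0]-a[0])*(r-a[1])/(bb[1]-a[1]); c=int(round(c)); w=g[r,c-3:c+4]; w=np.clip(w-190,0,None)
        if w.sum()>0: q.append(((w*np.arange(c-3,c+4)).sum()/w.sum(),r))
    Q=unproj("top",q,.066); k=np.polyfit(Q[:,0],Q[:,1],1); print("plate y=%.4f*(x-.617)+%.4f"%(k[0],np.polyval(k,.617)),len(q),np.std(Q[:,1]-np.polyval(k,Q[:,0])))
    print([int(g[r,int(round(a[0]+(bb[0]-a[0])*(r-a[1])/(bb[1]-a[1])))]) for r in range(int(a[1])-5,int(bb[1])+6)],int(a[1])-5)
```

```text
shaft x=0.1478*y+0.4437 rms 0.00020345943505477833
handle ctr [[ 0.41728815 -0.16796741  0.012     ]]
262 48 263 50 264 49 265 60 266 136 267 169 268 176 269 191 270 212 271 226 272 227 273 224 
322 187 323 174 324 171 325 168 326 159 327 160 328 157 329 85 330 48 331 49 332 47 333 47 334 45 335 44 336 42 337 40 338 39 339 35 340 31 341 56 342 173 343 171 344 207 345 207 
plate y=0.0369*(x-.617)+-0.0946 20 0.0008996236716555792
[205, 206, 206, 207, 207, 218, 219, 234, 240, 236, 234, 225, 214, 213, 209, 215, 222, 233, 237, 234, 233, 232, 224, 214, 203, 184, 178, 169, 109, 71, 76, 77] 174
plate y=0.0810*(x-.617)+-0.0160 20 0.00023921903427582332
[207, 207, 207, 204, 195, 220, 222, 213, 211, 208, 221, 228, 236, 242, 237, 227, 227, 225, 216, 215, 215, 210, 223, 230, 238, 242, 240, 239, 133, 74, 66, 57] 176
plate y=0.0839*(x-.617)+0.0614 20 0.00030211013752796153
[206, 206, 208, 205, 173, 184, 187, 194, 203, 218, 224, 132, 133, 136, 130, 131, 143, 148, 161, 173, 187, 201, 207, 125, 136, 134, 136, 138, 96, 71, 65, 64] 178
```

Plate spacing comes out at 77.4 mm against the true 77, which is good. To pin down the hole axis in x, I'll use the gripper as a caliper and close it lightly across the end plates, which are 64 mm wide.

```bash
python3 -m inch '[[50,60,0,0,0],[90,100,0,0,0],[130,140,0,0,0],[165,180,0,0,0],[190,220,0,0,0],[201,260,0,0,0],[201,279,0,0,0],[201,279,0,0,0]]' 4; python3 -m inch '[[1,0,-40,0.008,0],[1,0,-80,0.008,0],[1,0,-110,0.008,0],[1,0,-110,0.008,0],[1,0,-110,0.008,0],[1,0,-110,0.008,45],[1,0,-110,0.008,55],[1,0,-110,0.008,58]]'; python3 -m inch '[[0,0,0,0,60],[0,0,0,0,63],[0,0,0,0,66],[0,0,0,0,69]]'; python3 -m inch '[[0,0,0,0,100],[0,0,0,0,100],[0,0,0,0,100],[0,0,0,0,100]]'
```

```text
time: 25.25
tool_pos: [0.6241, -0.0862, 0.1584]
tool_rot: [[-0.082, 0.997, 0.001], [0.997, 0.082, 0.002], [0.002, 0.001, -1.0]]
wrist_force: [-0.8, -0.3, 0.2]
finger_gap: 0.0867
gripper_force: 0.0
time: 26.05
tool_pos: [0.6254, -0.0942, 0.0502]
tool_rot: [[-0.082, 0.997, 0.003], [0.997, 0.082, -0.001], [-0.001, 0.003, -1.0]]
wrist_force: [-0.4, -0.4, -0.5]
finger_gap: 0.0718
gripper_force: 0.0
time: 26.45
tool_pos: [0.6232, -0.0939, 0.0481]
tool_rot: [[-0.082, 0.997, -0.002], [0.997, 0.082, -0.0], [0.0, -0.002, -1.0]]
wrist_force: [-5.3, -0.7, 5.7]
finger_gap: 0.0642
gripper_force: 2.9
time: 26.85
tool_pos: [0.623, -0.0939, 0.0481]
tool_rot: [[-0.082, 0.997, -0.003], [0.997, 0.082, -0.0], [0.0, -0.003, -1.0]]
wrist_force: [-5.5, -0.7, 5.4]
finger_gap: 0.064
gripper_force: 4.0
```

```bash
python3 -m inch '[[0,0,0,0,0],[0,0,0,0,0],[0,0,40,0,0],[0,0,85,0,0],[-4,48,85,0,0],[-8,96,85,0,0],[-13,144,85,0,0],[-13,158,85,0,0]]' 4; python3 -m inch '[[0,0,-40,0,0],[0,0,-75,0,0],[0,0,-85,0,0],[0,0,-85,0,0],[0,0,-85,0,0],[0,0,-85,0,45],[0,0,-85,0,58],[0,0,-85,0,61]]'; python3 -m inch '[[0,0,0,0,64],[0,0,0,0,69],[0,0,0,0,100],[0,0,0,0,100],[0,0,0,0,100],[0,0,0,0,100]]'
```

```text
time: 27.65
tool_pos: [0.6106, 0.0688, 0.1333]
tool_rot: [[-0.085, 0.996, 0.0], [0.996, 0.085, 0.002], [0.002, 0.001, -1.0]]
wrist_force: [-0.5, -0.2, 1.0]
finger_gap: 0.087
gripper_force: 0.0
time: 28.45
tool_pos: [0.6121, 0.0641, 0.0496]
tool_rot: [[-0.082, 0.997, 0.002], [0.997, 0.082, -0.0], [-0.0, 0.002, -1.0]]
wrist_force: [-0.3, -0.0, 0.8]
finger_gap: 0.0713
gripper_force: 0.0
time: 29.05
tool_pos: [0.6106, 0.0642, 0.0483]
tool_rot: [[-0.082, 0.997, -0.001], [0.997, 0.082, -0.0], [-0.0, -0.001, -1.0]]
wrist_force: [-4.9, -1.4, 4.5]
finger_gap: 0.0641
gripper_force: 4.0
```

```bash
python3 -m inch '[[0,0,0,0,0],[0,0,0,0,0],[0,0,45,0,0],[0,0,85,0,0],[0,-45,85,0,0],[-20,-90,85,0,0],[-50,-125,85,-0.1,0],[-85,-160,85,-0.229,0]]' 20; python3 -m inch '[[-35,-35,0,0,0],[-70,-65,0,0,0],[-107,-74,0,0,0],[-107,-74,0,0,0],[-107,-74,-40,0,0],[-107,-74,-60,0,0],[-107,-74,-60,0,0],[-107,-74,-60,0,0]]'
```

```text
time: 29.85
tool_pos: [0.526, -0.0973, 0.1333]
tool_rot: [[0.151, 0.989, 0.002], [0.989, -0.151, -0.001], [-0.0, 0.002, -1.0]]
wrist_force: [0.3, -0.7, 0.1]
finger_gap: 0.0869
gripper_force: 0.0
time: 30.65
tool_pos: [0.4198, -0.1697, 0.0735]
tool_rot: [[0.146, 0.989, 0.0], [0.989, -0.146, 0.0], [0.0, 0.0, -1.0]]
wrist_force: [-0.5, -0.1, 0.1]
finger_gap: 0.0874
gripper_force: 0.0
```

```bash
python3 -m inch '[[-1,0,-30,0,0],[-1,0,-50,0,0],[-1,0,-62,0,0],[-1,0,-69,0,0],[-1,0,-70,0,0],[-1,0,-70,0,100],[-1,0,-70,0,170],[-1,0,-70,0,200]]' 30; python3 -m inch '[[0,0,0,0,255],[0,0,0,0,255],[0,0,0,0,255],[0,0,0,0,255]]'
```

```text
time: 31.45
tool_pos: [0.4186, -0.1701, 0.0039]
tool_rot: [[0.146, 0.989, 0.001], [0.989, -0.146, -0.001], [-0.001, 0.001, -1.0]]
wrist_force: [-0.2, -0.0, 0.9]
finger_gap: 0.0702
gripper_force: 0.4
time: 31.85
tool_pos: [0.4181, -0.1697, 0.0032]
tool_rot: [[0.147, 0.989, -0.0], [0.989, -0.147, 0.0], [0.0, -0.0, -1.0]]
wrist_force: [-0.9, 0.4, 1.2]
finger_gap: 0.0389
gripper_force: 0.5
```

```bash
python3 -m inch '[[0,0,0,0,255],[0,0,0,0,255],[0,0,0,0,255],[0,0,0,0,255],[0,0,0,0,255],[0,0,0,0,255]]' 30
```

```text
time: 32.45
tool_pos: [0.4183, -0.1698, 0.0032]
tool_rot: [[0.147, 0.989, 0.0], [0.989, -0.147, 0.0], [0.0, 0.0, -1.0]]
wrist_force: [-0.9, 0.7, 0.6]
finger_gap: 0.0179
gripper_force: 29.0
```

```bash
python3 -m inch '[[0,0,20,0,255],[0,0,55,0,255],[0,-10,95,0,255],[20,-45,100,0,255],[50,-80,100,0,255],[80,-110,100,0.1,255],[115,-130,100,0.2,255],[155,-130,100,0.225,255]]' 45; python3 -m inch '[[40,0,0,0,255],[66,0,0,0,255],[66,0,0,0,255],[66,0,-35,0,255],[66,0,-60,0,255],[66,0,-68,0,255],[66,0,-68,0,255],[66,0,-68,0,255]]'
python3 - <<'E'
from h import *
im=bot.capture("top"); cv2.imwrite("pics/top5_raw.png",im[:,:,::-1])
crop("top",262,142,130,90,6,"t5.png",im)
E
```

```text
time: 33.25
tool_pos: [0.5738, -0.303, 0.1029]
tool_rot: [[-0.078, 0.997, 0.0], [0.997, 0.078, -0.001], [-0.001, -0.0, -1.0]]
wrist_force: [-0.3, -0.1, -0.5]
finger_gap: 0.0176
gripper_force: 43.7
time: 34.05
tool_pos: [0.6395, -0.3003, 0.0365]
tool_rot: [[-0.078, 0.997, 0.001], [0.997, 0.078, -0.001], [-0.001, 0.001, -1.0]]
wrist_force: [0.1, -0.0, -0.9]
finger_gap: 0.0179
gripper_force: 43.7
```

View pics/t5.png

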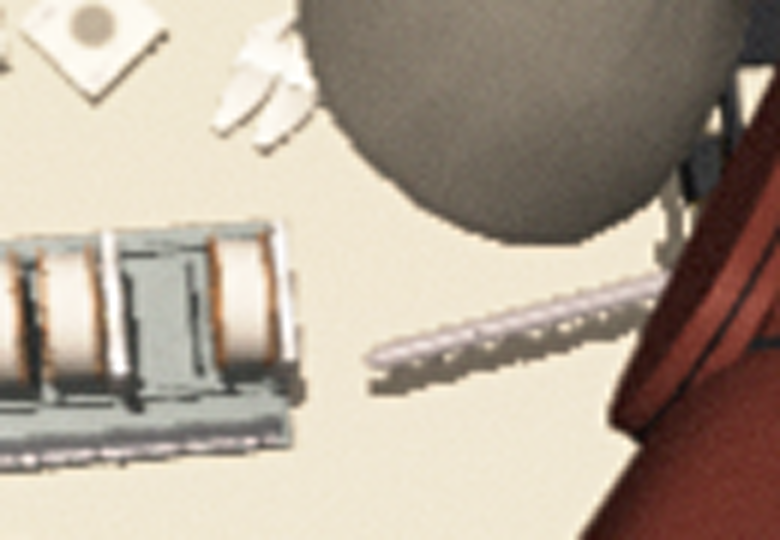

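The spindle's nose is at (365,358) and points lower in the picture than it should. It may have pitched or yawed in the grip, so I'll triangulate with the scene camera.

Run:
```python
from h import *
im=bot.capture("scene"); cv2.imwrite("pics/scene5_raw.png",im[:,:,::-1])
print(proj("scene",[[.625,-.107,.038],[.638,-.28,.038]]))
p=proj("scene",[[.625,-.15,.038]])[0].astype(int)
print(p-[65,45]); crop("scene",p[0]-65,p[1]-45,130,90,6,"s5.png",im)
f=lambda q,z:unproj("top",np.array(q)/6+[262-.42,142-.42],z).round(4).tolist()
for z in (.02,.03,.038,.045): print(z,f([(366,359),(512,322),(660,283)],z))
```

```text
[[278.50041291 174.81073311]
 [303.59752214 133.6342713 ]]
[221 119]
0.02 [[0.5987, -0.1346, 0.02], [0.6162, -0.2033, 0.02], [0.6349, -0.2737, 0.02]]
0.03 [[0.597, -0.1333, 0.03], [0.6144, -0.2015, 0.03], [0.6329, -0.2712, 0.03]]
0.038 [[0.5956, -0.1323, 0.038], [0.6129, -0.2, 0.038], [0.6312, -0.2692, 0.038]]
0.045 [[0.5944, -0.1315, 0.045], [0.6116, -0.1987, 0.045], [0.6298, -0.2674, 0.045]]
```

View pics/s5.png

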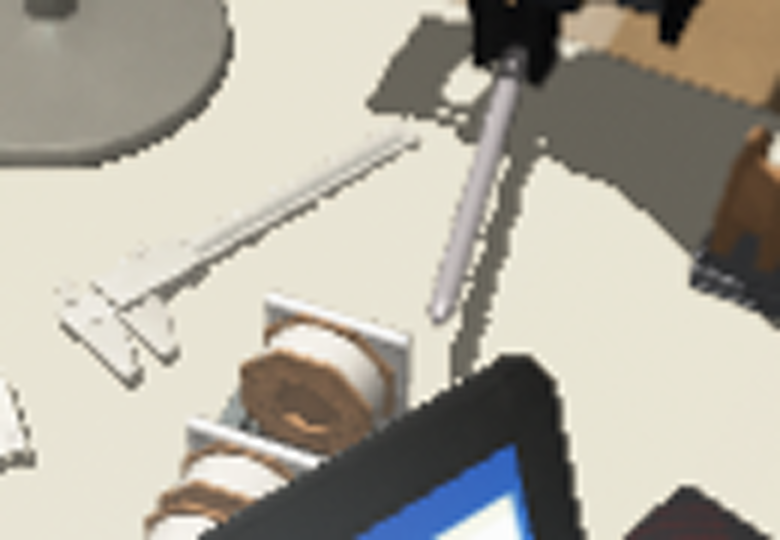

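Run:
```python
from h import *
from scipy.optimize import least_squares
def tri(a,b):
    f=lambda P:np.r_[proj("top",P)[0]-a,proj("scene",P)[0]-b]
    s=least_squares(f,[.61,-.15,.04]); return s.x.round(4),s.fun.round(2)
o1=np.array([262-.42,142-.42]);o2=np.array([221-.42,119-.42])
print("tip",tri(np.array((370,358))/6+o1,np.array((437,318))/6+o2))
# point on line: intersect planes using two line points each
def plane(n,p,q):
    A=unproj(n,[p,q],0.0);B=unproj(n,[p],.5);v=np.cross(A[1]-A[0],B[0]-A[0]);v/=np.linalg.norm(v);return v,v@A[0]
v1,d1=plane("top",np.array((380,354.5))/6+o1,np.array((650,285.5))/6+o1)
v2,d2=plane("scene",np.array((440,310))/6+o2,np.array((510,80))/6+o2)
u=np.cross(v1,v2);u/=np.linalg.norm(u);u*=np.sign(u[1]);print("dir",u.round(4),"yaw",-np.arctan2(u[0],u[1]),"pitch",np.arcsin(u[2]))
P=np.linalg.solve([v1,v2,[0,1,0]],[d1,d2,-.2]);print(P)
```

```text
tip (array([ 0.5956, -0.134 ,  0.0399]), array([ 0.01,  0.04, -0.04, -0.01]))
dir [-0.2357  0.9671 -0.0956] yaw 0.23900869385510312 pitch -0.09574550999747934
[ 0.61495474 -0.2         0.02711336]
```

The nose triangulates to (0.596, -0.134, 0.040). That means the spindle is held about 22 mm too far forward and about 0.18 rad askew, so it was knocked before I took it. I'll lay it back down on the clear spot and look again.

```bash
python3 -m inch '[[0,0,40,0,255],[0,0,70,0,255],[-40,0,70,0,255],[-80,10,70,-0.1,255],[-115,30,70,-0.2,255],[-150,60,70,-0.25,255],[-180,90,70,-0.25,255],[-200,125,70,-0.25,255]]'; python3 -m inch '[[-10,5,-30,0,255],[-10,5,-65,0,255],[-10,5,-90,0,255],[-10,5,-98,0,255],[-10,5,-102,0,255],[-10,5,-102,0,255]]'
```

```text
time: 34.95
tool_pos: [0.4381, -0.1746, 0.1066]
tool_rot: [[0.173, 0.985, 0.002], [0.985, -0.173, -0.002], [-0.001, 0.002, -1.0]]
wrist_force: [0.9, 1.6, -0.0]
finger_gap: 0.0174
gripper_force: 43.7
time: 35.55
tool_pos: [0.4301, -0.1704, 0.0042]
tool_rot: [[0.171, 0.985, 0.001], [0.985, -0.171, -0.001], [-0.001, 0.002, -1.0]]
wrist_force: [0.2, 0.4, -0.6]
finger_gap: 0.0178
gripper_force: 43.7
```

```bash
python3 -m inch '[[0,0,-1,0,230],[0,0,-1,0,200],[0,0,-1,0,150],[0,0,-1,0,60],[0,0,-1,0,0],[0,0,-1,0,0],[0,0,-1,0,0],[0,0,40,0,0]]' 5; python3 -m inch '[[0,0,60,0,0],[0,-40,80,0,0],[0,-80,80,0,0],[0,-120,80,0,0],[0,-160,80,0,0],[0,-190,80,0,0],[0,-190,80,0,0]]';  python3 - <<'E'
from h import *
im=bot.capture("top"); cv2.imwrite("pics/top6_raw.png",im[:,:,::-1])
crop("top",250,212,110,75,7,"t6.png",im)
E
```

```text
time: 36.35
tool_pos: [0.4246, -0.1671, 0.0385]
tool_rot: [[0.171, 0.985, -0.01], [0.985, -0.171, 0.006], [0.004, -0.011, -1.0]]
wrist_force: [-0.8, -0.3, -0.2]
finger_gap: 0.0592
gripper_force: 0.0
time: 37.05
tool_pos: [0.4288, -0.3635, 0.1234]
tool_rot: [[0.174, 0.985, 0.001], [0.985, -0.174, -0.002], [-0.002, 0.001, -1.0]]
wrist_force: [-0.6, 0.3, 0.1]
finger_gap: 0.0869
gripper_force: 0.0
```

View pics/t6.png

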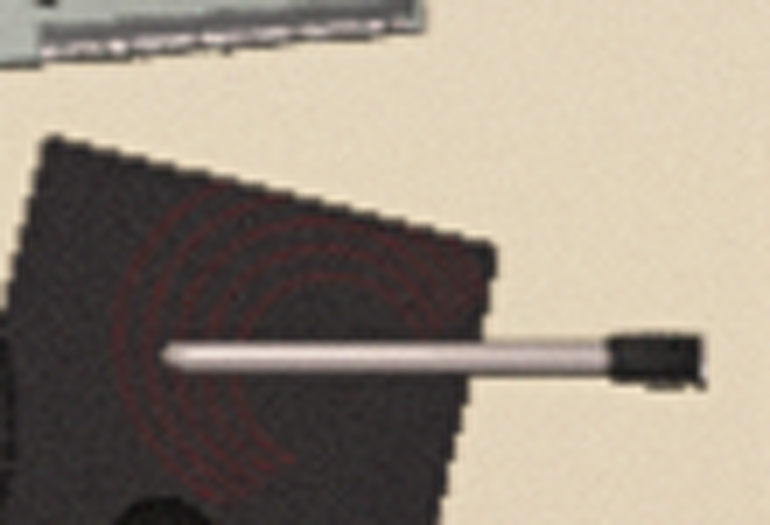

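The spindle lies flat, with its nose at (165,352), the joint at (608,357) and the handle's end at (702,358).

Run:
```python
from h import *
im=cv2.imread("pics/top6_raw.png").astype(float).mean(2); o=np.array([250-.43,212-.43])
pts=[]
for c in range(278,314):
    w=np.clip(im[256:270,c]-np.median(im[256:270,c])-30,0,None); pts.append((c,(w*np.arange(256,270)).sum()/w.sum()))
P=unproj("top",pts,.0085);k=np.polyfit(P[:,1],P[:,0],1);print("x=%.4f*y+%.4f"%tuple(k))
E=unproj("top",np.array([(163,352),(608,357),(702,358)])/7+o,.009);print(E.round(4).tolist()); y=(E[1,1]+E[2,1])/2; y2=E[0,1]-.194
print("handle ctr y",y,y2,"x",np.polyval(k,y))
```

```text
x=0.0051*y+0.4303
[[0.4314, 0.0045, 0.009], [0.4289, -0.1715, 0.009], [0.4284, -0.2088, 0.009]]
handle ctr y -0.19014635272211805 -0.18953423126663618 x 0.42932445485084403
```

```bash
python3 -m inch '[[0,40,0,0.1,0],[0,80,0,0.17,0],[0,120,0,0.17,0],[0,160,0,0.17,0],[0,171,-30,0.17,0],[0,171,-50,0.17,0],[0,171,-50,0.17,0],[0,171,-50,0.17,0]]' 30
```

```text
time: 37.9
tool_pos: [0.4289, -0.1879, 0.0732]
tool_rot: [[0.001, 1.0, -0.001], [1.0, -0.001, 0.001], [0.001, -0.001, -1.0]]
wrist_force: [-0.4, -0.4, -0.1]
finger_gap: 0.087
gripper_force: 0.0
```

```bash
python3 -m inch '[[0,-2,-30,-0.004,120],[0,-2,-50,-0.004,120],[0,-2,-62,-0.004,120],[0,-2,-69,-0.004,120],[0,-2,-70,-0.004,140],[0,-2,-70,-0.004,170],[0,-2,-70,-0.004,255],[0,-2,-70,-0.004,255]]' 45; python3 -m inch '[[0,0,0,0,255],[0,0,0,0,255],[0,0,0,0,255],[0,0,0,0,255]]'
```

```text
time: 38.7
tool_pos: [0.4298, -0.1912, 0.004]
tool_rot: [[0.006, 1.0, 0.001], [1.0, -0.006, -0.001], [-0.001, 0.001, -1.0]]
wrist_force: [0.7, -0.4, 0.1]
finger_gap: 0.031
gripper_force: 0.0
time: 39.1
tool_pos: [0.4295, -0.1909, 0.0035]
tool_rot: [[0.006, 1.0, 0.0], [1.0, -0.006, -0.0], [-0.0, 0.0, -1.0]]
wrist_force: [-0.5, -0.4, 3.6]
finger_gap: 0.0179
gripper_force: 45.0
```

```bash
python3 -m inch '[[0,0,20,0,255],[0,0,55,0,255],[0,-10,95,0,255],[20,-45,95,0,255],[50,-80,95,0,255],[80,-109,95,0.05,255],[120,-109,95,0.084,255],[160,-109,95,0.084,255]]'; python3 -m inch '[[40,0,0,0,255],[50,0,0,0,255],[50,0,0,0,255],[50,0,-35,0,255],[50,0,-60,0,255],[50,0,-66,0,255],[50,0,-66,0,255],[50,0,-66,0,255]]'
python3 - <<'E'
from h import *
im=bot.capture("top"); cv2.imwrite("pics/top7_raw.png",im[:,:,::-1])
crop("top",282,172,80,55,10,"t7.png",im)
s=bot.read_state();c=s["tool_pos"];print(c)
f=lambda d:np.r_[c[0]-.0784*d,c[1]+.9969*d,c[2]+.0055]
print("exp tip, mid, joint",((proj("top",[f(.194),f(.11),f(.05)])-[282,172]+.45)*10).round().tolist())
E
```

```text
time: 39.9
tool_pos: [0.5898, -0.3009, 0.0974]
tool_rot: [[-0.077, 0.997, -0.001], [0.997, 0.077, 0.0], [0.0, -0.001, -1.0]]
wrist_force: [-0.0, 0.3, 0.0]
finger_gap: 0.0176
gripper_force: 45.0
time: 40.7
tool_pos: [0.6394, -0.3005, 0.0338]
tool_rot: [[-0.077, 0.997, 0.001], [0.997, 0.077, -0.001], [-0.001, 0.001, -1.0]]
wrist_force: [0.3, -0.3, -0.2]
finger_gap: 0.0176
gripper_force: 45.0
[ 0.63998877 -0.3007016   0.03445766]
exp tip, mid, joint [[319.0, 193.0], [621.0, 170.0], [836.0, 153.0]]
```

View pics/t7.png

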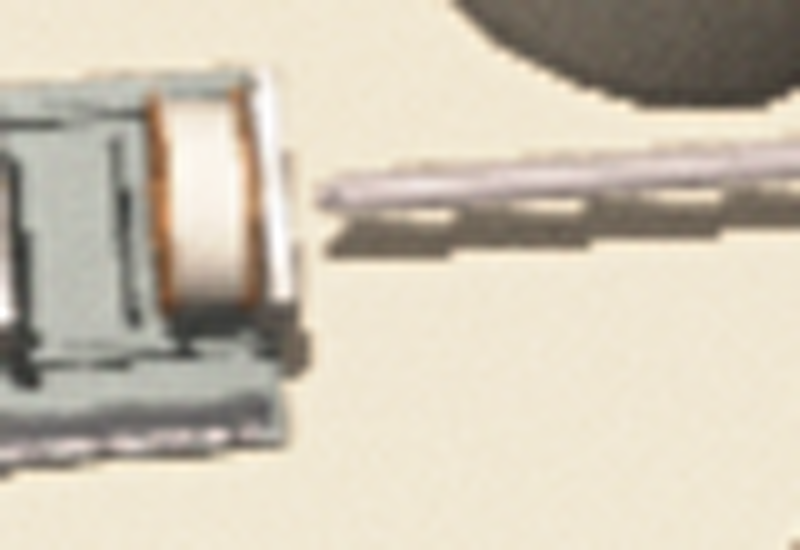

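The nose is at (320,196), against a predicted (319,193), so it is held well. Now to insert it slowly.

```bash
python3 -m inch '[[-1,3,0,0.001,255],[-1.3,7,0,0.001,255],[-1.6,11,0,0.001,255],[-1.8,14,0,0.001,255],[-2,17,0,0.001,255],[-2.2,20,0,0.001,255],[-2.2,20,0,0.001,255]]'
```

```text
time: 41.45
tool_pos: [0.637, -0.2792, 0.032]
tool_rot: [[-0.079, 0.997, -0.0], [0.997, 0.079, 0.0], [0.0, -0.0, -1.0]]
wrist_force: [-0.0, -0.2, -0.7]
finger_gap: 0.0175
gripper_force: 45.0
```

```bash
python3 -m inch '[[-0.6,8,0.5,0,255],[-1.2,16,1,0,255],[-1.9,24,1,0,255],[-2.5,32,1,0,255],[-3.1,40,1,0,255],[-3.8,48,1,0,255],[-4.4,56,1,0,255],[-4.4,56,1,0,255]]'
```

```text
time: 42.25
tool_pos: [0.6325, -0.2224, 0.0331]
tool_rot: [[-0.08, 0.997, -0.0], [0.997, 0.08, 0.0], [0.0, -0.0, -1.0]]
wrist_force: [0.1, 0.0, -0.6]
finger_gap: 0.0172
gripper_force: 45.0
```

```bash
python3 -m inch '[[0.4,5,0,-0.001,255],[0.1,9,0,-0.001,255],[-0.2,13,0,-0.001,255],[-0.5,17,0,-0.001,255],[-0.8,21,0,-0.001,255],[-1.2,26,0,-0.001,255],[-1.2,26,0,-0.001,255]]'
```

```text
time: 42.95
tool_pos: [0.6313, -0.197, 0.0331]
tool_rot: [[-0.078, 0.997, -0.0], [0.997, 0.078, 0.0], [0.0, -0.0, -1.0]]
wrist_force: [-0.1, 0.3, -1.0]
finger_gap: 0.0172
gripper_force: 45.0
```

```bash
python3 -m inch '[[-0.6,8,0,0,255],[-1.2,16,0,0,255],[-1.9,24,0,0,255],[-2.5,32,0,0,255],[-3.1,40,0,0,255],[-3.8,48,0,0,255],[-4.1,52,0,0,255],[-4.1,52,0,0,255]]'
```

```text
time: 43.75
tool_pos: [0.6273, -0.145, 0.0332]
tool_rot: [[-0.079, 0.997, -0.0], [0.997, 0.079, 0.0], [0.0, -0.0, -1.0]]
wrist_force: [-0.3, 1.0, -0.5]
finger_gap: 0.0176
gripper_force: 45.0
```

```bash
python3 -m inch '[[-0.4,4,0,0,255],[-0.7,8,0,0,255],[-1,12,0,0,255],[-1.3,16,0,0,255],[-1.7,20,0,0,255],[-2,24,0,0,255],[-2,24,0,0,255]]'
```

```text
time: 44.45
tool_pos: [0.6252, -0.1211, 0.0331]
tool_rot: [[-0.078, 0.997, -0.0], [0.997, 0.078, 0.0], [0.0, -0.0, -1.0]]
wrist_force: [-0.3, 0.1, -1.0]
finger_gap: 0.0176
gripper_force: 45.0
```

```bash
python3 -m inch '[[-0.1,2,0,0,255],[-0.2,3,0,0,255],[-0.3,4,0,0,255],[-0.4,5,0,0,255],[-0.4,5,0,0,255]]';python3 -m inch '[[-0.1,1,0,0,255],[-0.2,2,0,0,255],[-0.2,3,0,0,255],[-0.2,3,0,0,255]]'
```

```text
time: 44.95
tool_pos: [0.6249, -0.1168, 0.0332]
tool_rot: [[-0.078, 0.997, -0.0], [0.997, 0.078, -0.0], [-0.0, -0.0, -1.0]]
wrist_force: [0.2, -1.0, -0.0]
finger_gap: 0.0176
gripper_force: 45.0
time: 45.35
tool_pos: [0.6249, -0.1166, 0.0333]
tool_rot: [[-0.078, 0.997, 0.001], [0.997, 0.078, -0.004], [-0.004, 0.001, -1.0]]
wrist_force: [0.3, -9.2, -1.8]
finger_gap: 0.0175
gripper_force: 45.0
```

```bash
python3 -m inch '[[0.1,-1.5,-0.5,0,255],[0.1,-2,-0.5,0,255],[0.1,-2,-0.5,0,200],[0.1,-2,-0.5,0,130],[0.1,-2,-0.5,0,100],[0.1,-2,-0.5,0,100],[0.1,-2,-0.5,0,100]]' 10; python3 -m inch '[[0,0,0,0,100],[0,0,0,0,100],[0,0,0,0,100],[0,0,40,0,100],[0,0,90,0,100],[0,0,100,0,0]]'
python3 - <<'E'
from h import *
im=bot.capture("scene"); crop("scene",200,110,130,90,6,"s8.png",im)
E
```

```text
time: 46.05
tool_pos: [0.6248, -0.1155, 0.0327]
tool_rot: [[-0.078, 0.997, -0.0], [0.997, 0.078, 0.0], [0.0, -0.0, -1.0]]
wrist_force: [-0.0, 0.1, -0.2]
finger_gap: 0.0431
gripper_force: 0.0
time: 46.65
tool_pos: [0.6287, -0.1169, 0.1398]
tool_rot: [[-0.078, 0.997, 0.01], [0.997, 0.078, -0.003], [-0.004, 0.01, -1.0]]
wrist_force: [0.1, 0.1, 1.2]
finger_gap: 0.0562
gripper_force: 0.0
```

```bash
python3 -m inch '[[-40,-20,0,0,0],[-80,-40,0,0,0],[-110,-80,0,0,0],[-120,-120,0,0,0],[-120,-160,0,0,0],[-120,-180,0,0,0],[-120,-180,0,0,0]]'
python3 - <<'E'
from h import *
im=bot.capture("top"); cv2.imwrite("pics/top8_raw.png",im[:,:,::-1])
crop("top",226,174,100,54,8,"t8.png",im)
a=lambda yd,z,xd=0:[.6169-.0784*yd+.9969*xd,-.016+.9969*yd+.0784*xd,z]
P=[a(116.5e-3,.094),a(99.5e-3,.094),a(133.5e-3,.094),a(-.0805,.038),a(-.1185,.038),a(.0945,.038)]
print(((proj("top",P)-[226,174]+.44)*8).round().tolist(),P[0])
E
```

```text
time: 47.4
tool_pos: [0.5041, -0.2979, 0.1317]
tool_rot: [[-0.075, 0.997, -0.001], [0.997, 0.075, 0.0], [0.0, -0.001, -1.0]]
wrist_force: [0.8, 0.5, 0.3]
finger_gap: 0.0869
gripper_force: 0.0
[[84.0, 158.0], [136.0, 153.0], [32.0, 162.0], [670.0, 144.0], [780.0, 135.0], [163.0, 183.0]] [0.6077664, 0.10013885, 0.094]
```

View pics/t8.png

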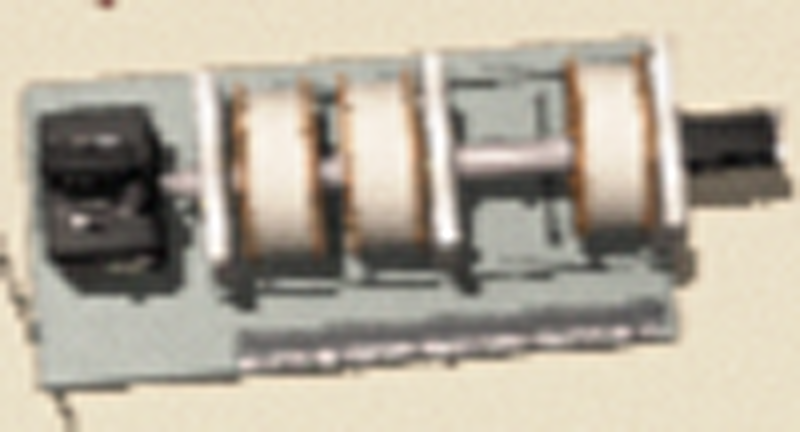

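The spindle runs through all three plates. Its nose shows at (165,185), predicted (163,183), and its handle's end at (776,140), predicted (780,135), so it is home. The knob is dark on dark, so I'll brighten that crop.

Run:
```python
from h import *
g=np.mean([bot.capture("top").astype(float) for _ in range(6)],0)
s=bot.read_state();print(s["tool_pos"])
c=g[182:212,226:262]; c=255*np.clip((c-15)/110,0,1)**.7
c=cv2.resize(c[:,:,::-1].astype(np.uint8),None,fx=18,fy=18,interpolation=cv2.INTER_CUBIC)
a=lambda yd,z,xd=0:[.6169-.0784*yd+.9969*xd,-.016+.9969*yd+.0784*xd,z]
P=proj("top",[a(.0995,.094,.005),a(.1335,.094,.005),a(.1335,.094,-.005),a(.0995,.094,-.005)])
cv2.polylines(c,[((P-[226,182]+.47)*18).astype(int)],True,(0,0,255),1)
cv2.imwrite("pics/k.png",c)
```

```text
[ 0.50506614 -0.29441128  0.13250588]
```

View pics/k.png

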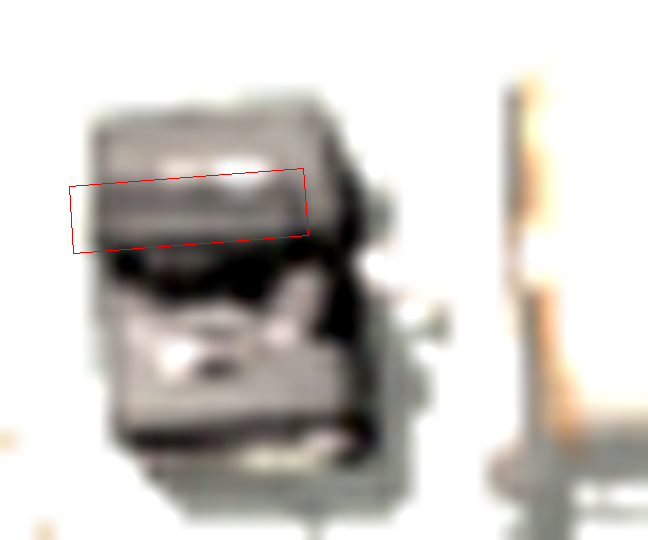

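The wing's lower edge and right end match the predicted outline, (70-308, 170-250). Its centre is about 1 mm nearer the plate, so the grip point is about (0.608, 0.099).

```bash
python3 -m inch '[[30,30,10,0,60],[60,65,10,0,100],[90,100,10,0,110],[103,145,10,0,110],[103,190,10,0,110],[103,240,10,0,110],[103,290,10,0,110],[103,340,10,0,110]]' 15; python3 -m inch '[[0,40,0,0.003,110],[0,53,0,0.003,110],[0,53,0,0.003,110],[0,53,0,0.003,110],[0,53,-25,0.003,110],[0,53,-25,0.003,110]]'
```

```text
time: 48.55
tool_pos: [0.6073, 0.0471, 0.1429]
tool_rot: [[-0.079, 0.997, 0.0], [0.997, 0.079, 0.0], [0.0, 0.0, -1.0]]
wrist_force: [0.5, 0.2, 1.0]
finger_gap: 0.0495
gripper_force: 0.0
time: 49.15
tool_pos: [0.6056, 0.0952, 0.1145]
tool_rot: [[-0.079, 0.997, -0.006], [0.997, 0.079, -0.001], [-0.0, -0.006, -1.0]]
wrist_force: [-1.2, 0.5, -0.3]
finger_gap: 0.0498
gripper_force: 0.0
```

```bash
python3 -m inch '[[0,0,0,0,110],[0,0,0,0,110]]'
```

```text
time: 49.35
tool_pos: [0.6084, 0.0962, 0.1186]
tool_rot: [[-0.079, 0.997, 0.001], [0.997, 0.079, -0.0], [-0.0, 0.001, -1.0]]
wrist_force: [0.2, 0.6, -0.2]
finger_gap: 0.0496
gripper_force: 0.0
```

```bash
python3 -m inch '[[0,3,-20,0,110],[0,3,-38,0,110],[0,3,-46,0,110],[0,3,-46,0,160],[0,3,-46,0,200],[0,3,-46,0,255],[0,3,-46,0,255],[0,3,-46,0,255]]' 15; python3 -m inch '[[0,0,0,0,255],[0,0,0,0,255],[0,0,0,0,255],[0,0,0,0,255]]'
```

```text
time: 50.15
tool_pos: [0.6083, 0.1003, 0.0724]
tool_rot: [[-0.081, 0.997, 0.001], [0.997, 0.081, 0.0], [-0.0, 0.001, -1.0]]
wrist_force: [-0.3, 0.8, 0.0]
finger_gap: 0.0172
gripper_force: 0.0
time: 50.55
tool_pos: [0.6078, 0.1003, 0.0721]
tool_rot: [[-0.081, 0.997, -0.0], [0.997, 0.081, -0.0], [-0.0, -0.0, -1.0]]
wrist_force: [-3.7, -0.3, 5.4]
finger_gap: 0.01
gripper_force: 15.0
```

```bash
python3 -m inch '[[0,0,0,-0.14,255],[0,0,0,-0.28,255],[0,0,0,-0.42,255],[0,0,0,-0.56,255],[0,0,0,-0.7,255],[0,0,0,-0.84,255],[0,0,0,-0.98,255],[0,0,0,-1.08,255]]' 30; python3 -m inch '[[0,0,0,-0.06,255],[0,0,0,-0.1,255],[0,0,0,-0.13,255],[0,0,0,-0.13,255]]'; python3 -c "
from h import *
s=bot.read_state();print(s['ft_torque'],s['wrist_force'])"
```

```text
time: 51.35
tool_pos: [0.6079, 0.1002, 0.0721]
tool_rot: [[0.844, 0.537, 0.0], [0.537, -0.844, -0.0], [0.0, 0.0, -1.0]]
wrist_force: [-2.3, -0.8, 5.1]
finger_gap: 0.0098
gripper_force: 30.0
time: 51.75
tool_pos: [0.6079, 0.1002, 0.0721]
tool_rot: [[0.904, 0.427, 0.0], [0.427, -0.904, -0.0], [0.0, 0.0, -1.0]]
wrist_force: [-1.7, -0.8, 5.1]
finger_gap: 0.0098
gripper_force: 30.0
[-0.14225828  0.41143405  0.14751228] [-1.72953404 -0.78317419  5.06815437]
```

```bash
python3 -m inch '[[0,0,0,-0.03,255],[0,0,0,-0.04,255],[0,0,0,-0.04,255]]'; python3 -c "
from h import *
s=bot.read_state();print(s['ft_torque'],s['wrist_force'])"
```

```text
time: 52.05
tool_pos: [0.6079, 0.1002, 0.0721]
tool_rot: [[0.92, 0.392, 0.0], [0.392, -0.92, -0.0], [0.0, 0.0, -1.0]]
wrist_force: [-1.5, -0.9, 4.8]
finger_gap: 0.0099
gripper_force: 30.0
[-0.1116108   0.46005801  0.41272498] [-1.47021072 -0.86338715  4.84643205]
```

```bash
python3 -m inch '[[0,0,0,0.04,255],[0,0,0,0.04,130],[0,0,0,0.04,120],[0,0,0,0.04,120],[0,0,0,0.04,120],[0,0,0,0.04,120],[0,0,30,0.04,120],[0,0,70,0.04,120]]'; python3 -m inch '[[0,-30,20,0.1,120],[0,-70,20,0.2,120],[0,-110,20,0.2,120],[-30,-150,20,0.2,120],[-60,-190,20,0.2,120],[-80,-230,20,0.2,120],[-100,-270,20,0.2,120],[-110,-310,20,0.2,120]]'; python3 -m inch '[[0,-40,0,0,120],[0,-80,0,0,120],[0,-80,0,0,120]]'
python3 - <<'E'
from h import *
g=np.mean([bot.capture("top").astype(float) for _ in range(3)],0)
c=g[172:294,222:398]; c=255*np.clip(c/255,0,1)**.6
cv2.imwrite("pics/fin.png",cv2.resize(c[:,:,::-1].astype(np.uint8),None,fx=4.5,fy=4.5,interpolation=cv2.INTER_CUBIC))
E
```

```text
time: 52.85
tool_pos: [0.6054, 0.1001, 0.1393]
tool_rot: [[0.904, 0.427, -0.006], [0.427, -0.904, -0.0], [-0.006, -0.003, -1.0]]
wrist_force: [0.7, 0.0, 0.5]
finger_gap: 0.0459
gripper_force: 0.0
time: 53.65
tool_pos: [0.4962, -0.2111, 0.1617]
tool_rot: [[0.801, 0.598, -0.0], [0.598, -0.801, 0.0], [-0.0, -0.0, -1.0]]
wrist_force: [0.9, 0.5, -0.3]
finger_gap: 0.0462
gripper_force: 0.0
time: 53.95
tool_pos: [0.4973, -0.2945, 0.162]
tool_rot: [[0.804, 0.595, 0.001], [0.595, -0.804, -0.002], [-0.001, 0.002, -1.0]]
wrist_force: [-0.0, 0.2, 1.2]
finger_gap: 0.0462
gripper_force: 0.0
```

View pics/fin.png

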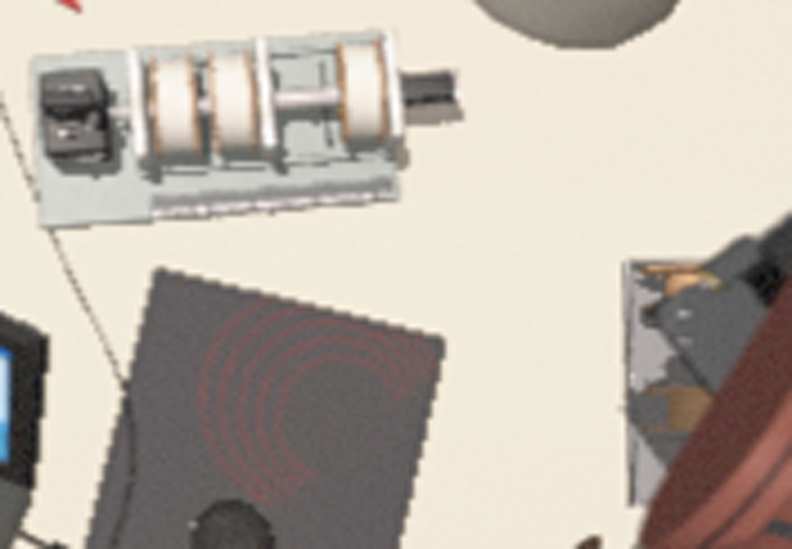

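The spindle is home with its handle at (430,88) against the plate. The knob is back along the axis at (75,90), the reels are upright, and the hand is clear above the tray. Handing in.

```bash
python3 -c "
from rig import bot
print(bot.close_job())"
```

```text
the job is handed in; nothing more can be done
None
```

I handed the job in at about 54 s of the 200 s; the hand-in returned no verdict. The last pictures show the three full reels standing in the dispenser, the spindle home through all three plates and the reset knob back at rest after reaching its stop; I last saw both spent reels upright in the tray, since the hand partly hides it in the final picture.

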